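Load the bracket welding jig, press home, clamp, set current

ROBOT

A 6-joint arm with a two-finger parallel gripper is mounted at the origin on the work surface. World frame = base frame: x ahead of the robot, y to its left, z up, the work surface at z = 0. Lengths are in mm, angles in degrees, forces in N, time in s.
With the tool pointing down it reaches from about 325 to 925 mm from the base axis. Payload 3.1 kg.
Tool frame: the origin (TCP) lies at the very end of the fingers, on their centre line; the grasp point (between the pads) lies grasp_offset behind it (grasp_offset is the distance from the TCP to the grasp point, in mm); z points along the fingers, x is the direction in which the jaws open and shut, and the axes are right-handed (so a half turn about z gives the same grasp; the last joint's range is limited). The gripper opens to 85 mm and grips with 20 to 120 N. Pads are 22 mm wide; open, the fingers measure 114 mm over their backs; the gripper's body (76 mm by 85 mm) begins 54 mm behind the grasp point. The pads swing forward as they close: fully open they stand 13 mm farther back than shut.
Start: joints at [58.659, 12.427, 92.441, -0, 75.132, -6.429], TCP at [263.252, 566.867, 231.3] pointing down, gripper open.
Joint ranges: [-157.48, 157.48], [-44.54, 120.13], [17.64, 146.25], [-64.5, 244.5], [7.68, 150.69], [-147.95, 147.95]. Speed limits (degrees/s): [159.86, 159.86, 180, 180, 180, 180].

INTERFACE

Orientations are given as [roll, pitch, yaw] about the fixed x, y, z axes, in that order (R = Rz(yaw) Ry(pitch) Rx(roll)).
In Python, from station import * gives the robot as it stands. Calls block until the motion is done:
- goto(position, orientation): joint-space move of the TCP to a pose.
- move_l(position, attitude=None, speed=150): straight line of the TCP; attitude=None keeps the orientation; speed is the mean speed in mm/s.
- move_j(angles): joint-space move.
- grip(opening, squeeze=None): finger opening in mm; squeeze is the grip in N (None keeps the last); returns when the fingers have stopped.
- wait(seconds).
- solve_ik(position, orientation): joint angles nearest the present ones, or None.
- get_obs(): the state.
- get_image(name): name is "scene" or "side" or "wrist"; returns the picture (480x640x3 uint8, red, green, blue); there is no depth.
- get_calibration(name): a dict with "fx", "fy", "cx", "cy" (pixels), "D" ([k1, k2, p1, p2, k3] as OpenCV has them; the pictures are not rectified), "R" (3x3) and "t" (3): a world point X has camera coordinates R X + t; the wrist camera has in their place "mount" (4x4, takes a point from camera to tool coordinates, whose origin is the TCP and whose axes are the tool frame's). Camera axes: x right, y down, z forward; pixel columns grow to the right and rows downward; lengths in mm; the calibration is good to about 2 mm. A picture is of the moment at which its call begins: read the wrist's pose just before it. get_calibration takes no time and is no camera call.
A pose or a line that the arm cannot do raises Unreachable and nothing moves.
- sign_off(): hands the job in, once; it reports no verdict.
Trained networks look in the newest picture that a camera, given by its name, has taken for a name from the list of things; names that differ only in an ending like _2 or _b are one class to them, and where a whole thing is asked for, a point or a joint stands for the part that bears it (a point fixed in the world has none). Each returns a list of dicts, best first, with "score" (0 to 1); they miss things now and then, are a little off and sometimes report something else, mostly with a low value. They report only what shows in the picture. A call takes as long as a camera call. They do not tell look-alikes from the thing itself.
- spot_in(name, camera): "extent" ([centre column, centre row, width, height] in pixels, round what is visible of it).
- regions_of(name, camera): "region" (480x640 bool, what is visible of it) and "extent" ([centre column, centre row, width, height] in pixels, round what is visible of it).
The state is a dict: "t": time; "joint_pos": joint angles; "qvel": joint speeds; "effort": joint torques, N m; "tcp_pos": TCP position; "ee_rot": TCP orientation; "wrist_force": force on the tool from outside, world axes, zero at the start; "moment": the same for the moment, N m; "grip_width": finger opening in mm.
Only numpy, scipy, OpenCV 4.12 (cv2) and the standard library are available. Lean on these libraries where they do the work, as an engineer would, in place of code of your own. Each camera call takes 0.05 s, during which the arm holds its last target. There are 200 camera calls.

TASK

Get the jig ready for welding: stand each loose U-bracket over a free nest, and push every bracket in the jig, including the one already standing there, firmly down until its feet are fully home. Only when all are home, swing the hold-down gate over and down as far as it goes; also turn the sunken current knob on the red control box so that its pointer is on the yellow mark. Leave the other things on the table where they are.

Things in the scene. Friction and masses are not known exactly. Their poses are not given: they have to be found in the camera images.
- bracket1: U-bracket bent from 4 mm steel, 0.33 kg, standing on its two flanges, web up: web 80 mm (its x) by 40 mm (its y), 50 mm tall. Flange outer faces at y = +-20 mm, 32 mm between them inside, both x ends open. Origin at the centre of its underside, z up; web's upper face at z = 50 mm. Either way round is the same. Starts loose on the table; may be absent.
- bracket2: U-bracket like bracket1; starts loose on the table; may be absent
- bracket3: U-bracket like bracket1; starts loose on the table; may be absent
- bracket4: U-bracket like bracket1; starts over nest0 of the jig, standing 10 mm proud on the raised ejector, not pressed home. Either this one or bracket5 is absent.
- bracket5: U-bracket like bracket1; starts over nest3 of the jig, standing 10 mm proud on the raised ejector, not pressed home. Either this one or bracket4 is absent.
- nest0 (a point): first of 4 nests in a row along y, 80 mm apart, of the welding jig (fixed to the table), at its -y end. The point is the middle of the nest at the height where a bracket's feet rest when fully home. A bracket goes over it with its x along the nest's x (either way round), web up. Nothing stands beside a nest on its y sides up to the next nest's bracket.
- nest1 (a point): second nest. In each nest a brass saddle block, 70 x 26 mm and 28 mm high over this point (top 6 mm stepped in to 64 x 18 mm), goes inside the U with 3 mm play to each side in y; brass end stops, 44 mm wide in y and 20 mm high, have their faces 43 mm from the middle at both x ends (3 mm play in x).
- nest2 (a point): third nest. In each nest two copper ejector strips, 78 mm long, under the flanges, start 10 mm above this point: a bracket set down there stands 10 mm proud. Pushing down on it with about 11 N (its own weight included; more when pushed fast) sinks the strips. They are held by friction and stay down where left.
- nest3 (a point): fourth nest, at the +y end of the row. The jig's plate is 220 mm (x) by 310 mm (y) about the row's middle; its upper face is 6 mm below this point. Two steel pins of 14 mm, the gate's rests, stand near its -x corners, 92 mm to -x and 139 mm to either side of the row's middle, and reach 68 mm above this point.
- gate_hinge (a point): middle of the hinge line of the jig's blue hold-down gate: 88 mm to +x of the row of nests, 79 mm above the nest points. The hinge line runs along this frame's y; its x, y, z are those of the jig and nests. Blue hinge posts (34 x 10 mm) stand at y = +-150 mm and end about at the hinge line's height.
- gate_handle (a point): middle of the gate's red handle: a round bar, 16 mm thick, 172 mm long, parallel to the hinge line and 184 mm from it. Two 12 mm rods, 80 mm to either side, join it to the gate's cross bar, 73 mm clear behind the handle. With the gate down it is 96 mm to -x of the row of nests and 79 mm above the nest points, free all round.
- gate (a joint): angle of the gate (rad): 0 fully down on its rests, 1.57 upright; starts at 1.6 to 1.9, leaning back. The handle is at 184 mm * (-cos, 0, sin) of it from gate_hinge, in that frame. The hinge is stiff (0.75 N m): it stays at any angle and takes 4 to 8 N at the handle. Four rubber feet under its cross bar come down on the brackets' webs; a proud bracket keeps it from closing.
- knob (a joint): angle of the black current knob (rad), growing clockwise seen from above; starts at 0.2 to 0.9; the yellow mark on the control box is at 1.6. Stops at 0 and 3.2; turns with 0.04 N m and stays where left.
- knob_grip (a point): on the knob's axis, where to grip it. A bar 44 x 12 mm, from 14 mm below to 7 mm above this point, along this frame's x (the frame turns with it; white pointer line on its -x half), on a 42 mm disc. Sunk in a round well 84 mm wide in the fixed red control box (130 x 110 x 48 mm): well floor 22 mm below this point, box top 10 mm above it.
- spray_can: blue-capped spray can, 58 mm across, 190 mm tall, origin at the centre of its foot; a bystander
- tape_measure: yellow tape measure, 66 x 34 x 60 mm, origin at the centre of its underside; a bystander
- round_offcut: steel round-bar offcut standing on end, 52 mm across, 85 mm tall; a bystander
Mind the look-alikes: they are no part of the job. Leave any green look-alike of the bracket2 alone. Leave any grey look-alike of the part that bears knob alone.

How it is judged:
By the outcome, as a careful person would: the job done as asked, in the order asked, and still so for the second after the job is handed in, with the robot touching nothing.
Of bracket1, bracket2, bracket3 only 2 to 3 are there at a start; the rules pass over those that are not, and their reading is None.
Of bracket4, bracket5 only 1 to 1 are there at a start; the rules pass over those that are not, and their reading is None.
At some moment in a run one of bracket1, bracket2, bracket3 may be knocked a few centimetres aside while the robot is not near it.
It also fails if it takes over 210 s, if anything falls off the work surface, if the arm or the gripper's body presses on something with over 40 N, if the wrist force passes 120 N, or if a joint passes its speed limit or range.

## Working session

There is one attempt and no reset: what is moved stays moved. The work goes in short steps, each a Python script; the robot and the scene stay as the last script left them, time stands still between calls to the robot, and variables do not carry over. Pictures are saved under pics/ and viewed, about 12 in all and at most 16, crops included, and the job is handed in when it is done.

```bash
ls; mkdir -p pics; python3 - <<'E'
from station import *
import cv2
for n in ("scene","side"):
    im=get_image(n); cv2.imwrite(f"pics/{n}0.png",im[:,:,::-1])
    c=get_calibration(n); print(n,{k:(v if not hasattr(v,'tolist') else v.tolist()) for k,v in c.items()})
    for t in ("bracket1","knob","gate","nest0","gate_handle"):
        try: print(t,[(round(d["score"],2),[round(float(x)) for x in d["extent"]]) for d in spot_in(t,n)])
        except Exception as e: print(t,e)
print(get_calibration("wrist")); o=get_obs(); print(o)
try: print(grasp_offset)
except Exception as e: print(e)
E
```

```text
pics
scene {'fx': 493.2813094629103, 'fy': 493.2813094629103, 'cx': 326.85335632541756, 'cy': 229.56799481808696, 'D': [-0.01366411306597655, 0.0, 0.0, 0.0, 0.0], 'R': [[-0.47372919055604756, 0.8806088918880369, 0.010422741618021023], [0.6626097765270352, 0.3642011423383981, -0.6544507712350857], [-0.5801111428561812, -0.30312622362166214, -0.7560327734212093]], 't': [210.5596407562427, -233.5760261848727, 1617.8686557852593]}
bracket1 [(0.93, [381, 317, 35, 39]), (0.9, [452, 319, 42, 38]), (0.83, [337, 262, 21, 36]), (0.66, [397, 281, 17, 33])]
knob [(0.7, [193, 208, 16, 13]), (0.5, [280, 150, 15, 11])]
gate [(0.91, [262, 240, 129, 87])]
nest0 [(0.97, [282, 252, 161, 117])]
gate_handle [(0.83, [263, 238, 127, 83])]
side {'fx': 618.8588586222382, 'fy': 618.8588586222382, 'cx': 320.65216374881044, 'cy': 247.54477654749252, 'D': [0.05786669076197211, 0.0, 0.0, 0.0, 0.0], 'R': [[0.8548439701088186, 0.5185052711575404, -0.01985121030161534], [0.27167711234779857, -0.47984473983145925, -0.8342305270621788], [-0.4420784244847911, 0.7077438162484536, -0.5510583972385508]], 't': [-387.005469
[... 879 characters left out ...]
     1.00000000e+00]])}
{'t': 0.6, 'joint_pos': array([ 5.86604919e+01,  1.24254248e+01,  9.24398645e+01, -6.65847077e-04,
        7.51321153e+01, -6.42880256e+00]), 'qvel': array([-0.05478518, -0.02842148,  0.07439826,  0.04618271, -0.11342316,
       -0.04848323]), 'effort': array([ 3.63514546e-04, -3.96585774e+01, -3.04032040e+01, -1.58988387e-04,
        1.19216922e-03, -7.17406721e-06]), 'tcp_pos': array([263.25023508, 566.87958821, 231.33272455]), 'ee_rot': array([ 1.79999070e+02, -2.50697941e-03,  6.50894653e+01]), 'wrist_force': array([-0.4906959 ,  0.07826679, -0.19079553]), 'moment': array([-0.0341323 ,  0.00778434,  0.00016668]), 'grip_width': 85.42680063956374}
18.700000000000003
```

View pics/scene0.png

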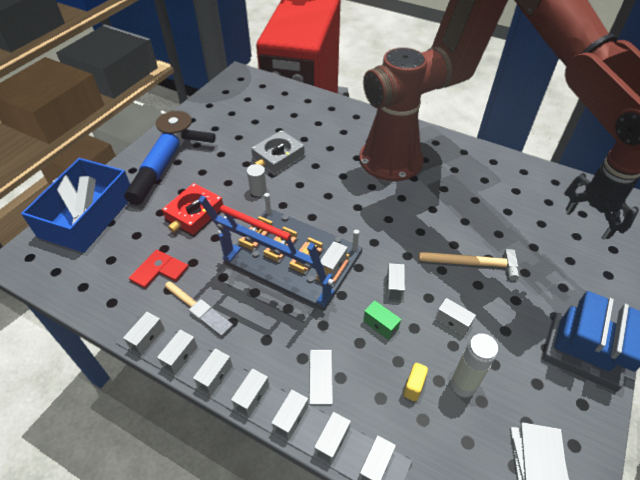

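View pics/side0.png

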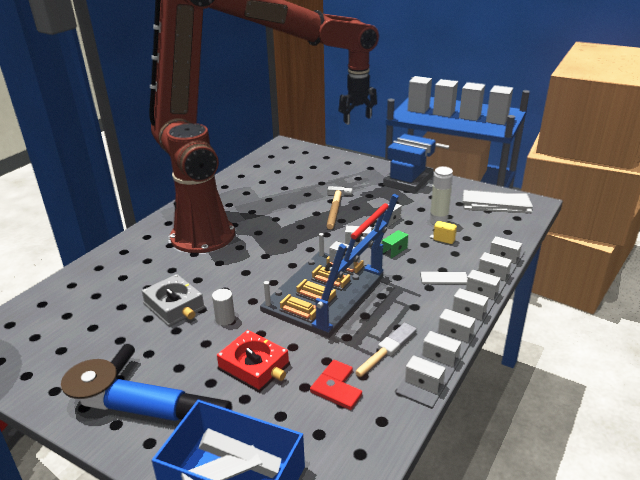

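Loose steel brackets are at scene (397,281) and (455,316). The green look-alike is at (381,318), and bracket5 is in nest3 at (337,258). The red control box is at (193,208) and the grey look-alike at (280,150). The row of 7 parts at the table edge is not part of the job.

```bash
cat > h.py <<'E'
from station import *
import numpy as np, cv2
from scipy.spatial.transform import Rotation as Ro
def cam(name,obs=None):
    c=get_calibration(name); K=np.array([[c["fx"],0,c["cx"]],[0,c["fy"],c["cy"]],[0,0,1]]); D=np.array(c["D"])
    if "mount" in c:
        o=obs or get_obs(); T=np.eye(4); T[:3,:3]=Ro.from_euler("xyz",o["ee_rot"],degrees=True).as_matrix(); T[:3,3]=o["tcp_pos"]
        W=np.linalg.inv(T@c["mount"]); return K,D,W[:3,:3],W[:3,3]
    return K,D,np.array(c["R"]),np.array(c["t"])
def proj(C,P): K,D,R,t=C; return cv2.projectPoints(np.atleast_2d(P).astype(float),cv2.Rodrigues(R)[0],t,K,D)[0][:,0]
def toz(C,uv,z):
    K,D,R,t=C; n=cv2.undistortPoints(np.atleast_2d(uv).astype(float)[:,None],K,D)[:,0]
    d=np.c_[n,np.ones(len(n))]@R; o=-R.T@t; return o+d*((z-o[2])/d[:,2])[:,None]
def snap(f,cam_="wrist"):
    o=get_obs(); im=get_image(cam_); cv2.imwrite(f"pics/{f}.png",im[:,:,::-1]); return cam(cam_,o),im
def down(yaw): return [180,0,yaw]
E
python3 - <<'E'
from h import *
C=cam("scene")
for n,uv,z in [("bA",(397,270),50),("bB",(455,313),50),("green",(381,312),50),("b5",(337,252),70),("redbox",(193,205),48),("pinL",(267,194),80),("pinR",(355,232),80),("offcut",(257,168),85),("can",(483,343),190),("greybox",(280,146),48)]: print(n,toz(C,uv,z)[0].round())
E
```

```text
bA [446. 204.  50.]
bB [497. 375.  50.]
green [579. 219.  50.]
b5 [482.  49.  70.]
redbox [ 513. -397.   48.]
pinL [ 399. -217.   80.]
pinR [407.  63.  80.]
offcut [ 326. -299.   85.]
can [632. 449. 190.]
greybox [ 171. -318.   48.]
```

```bash
python3 - <<'E'
from h import *
import pickle
S={}
for f,p in [("br",(440,290,230)),("jig",(420,-75,320)),("knob",(480,-397,200))]:
    goto(p,down(90)); wait(0.3); C,im=snap("w_"+f); S[f]=(C,im)
    for t in (["knob"] if f=="knob" else ["bracket1"]):
        r=regions_of(t,"wrist"); print(f,t,[(round(d["score"],2),[round(float(x)) for x in d["extent"]]) for d in r]); S[f+"_r"]=r
    print(get_obs()["tcp_pos"].round(1),get_obs()["t"])
pickle.dump(S,open("s.pkl","wb"))
E
```

```text
br bracket1 [(0.94, [421, 259, 107, 70]), (0.85, [250, 348, 96, 79]), (0.73, [35, 287, 71, 112]), (0.73, [61, 263, 121, 242]), (0.66, [228, 226, 90, 110])]
[439.8 290.4 229.9] 2.2417
jig bracket1 [(0.74, [576, 322, 104, 60]), (0.68, [440, 271, 55, 82])]
[420.1 -74.6 319.9] 4.05
knob knob [(0.66, [312, 240, 50, 64])]
[ 480.3 -396.6  200.5] 5.7667
```

View pics/w_br.png

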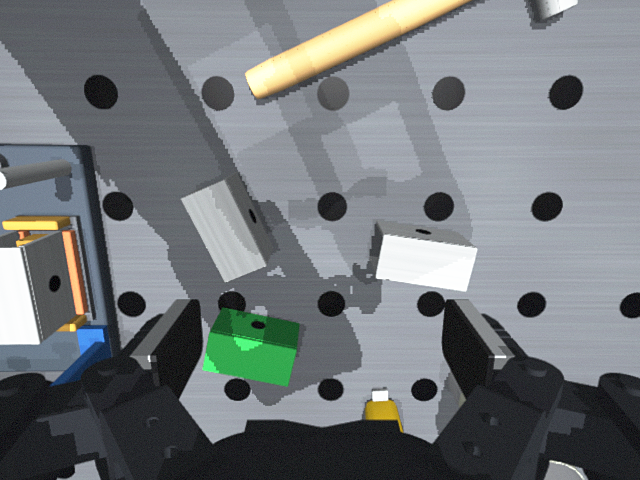

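View pics/w_jig.png

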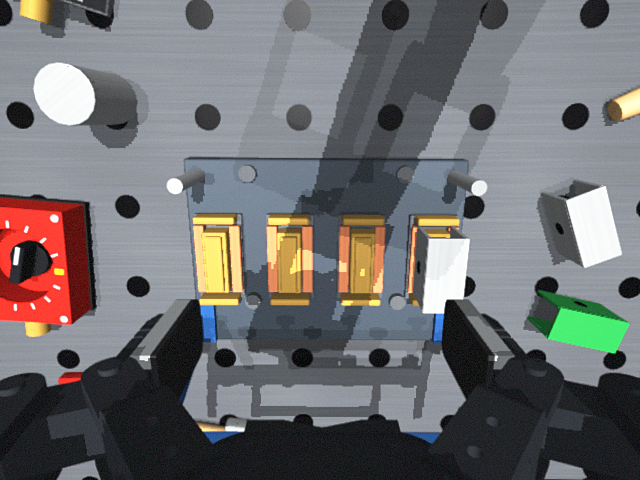

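View pics/w_knob.png

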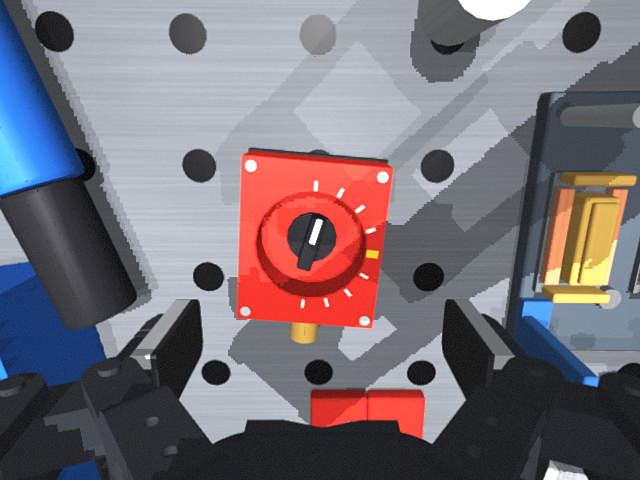

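```bash
python3 - <<'E'
import cv2
a=cv2.imread("pics/w_jig.png")[150:350,155:485]; a=cv2.resize(a,None,fx=2.4,fy=2.4,interpolation=cv2.INTER_CUBIC); cv2.imwrite("pics/c_jig.png",a)
a=cv2.imread("pics/w_knob.png")[145:335,235:400]; a=cv2.resize(a,None,fx=3,fy=3,interpolation=cv2.INTER_CUBIC); cv2.imwrite("pics/c_knob.png",a)
E
```

```text
(no output)
```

View pics/c_jig.png

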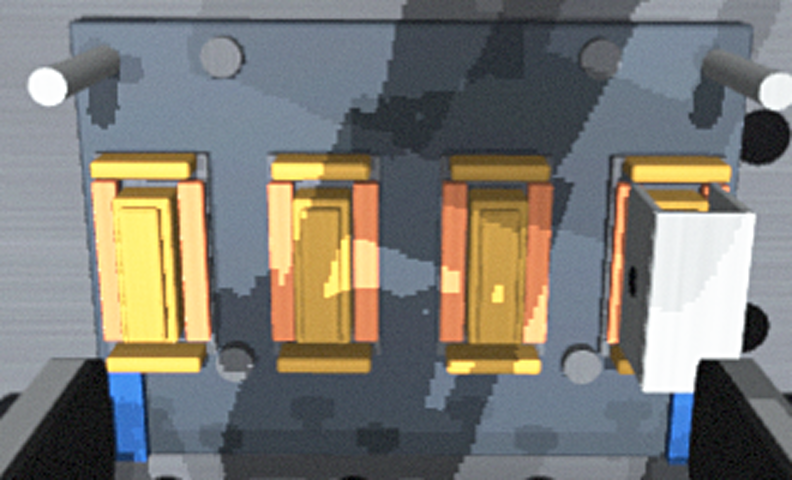

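View pics/c_knob.png

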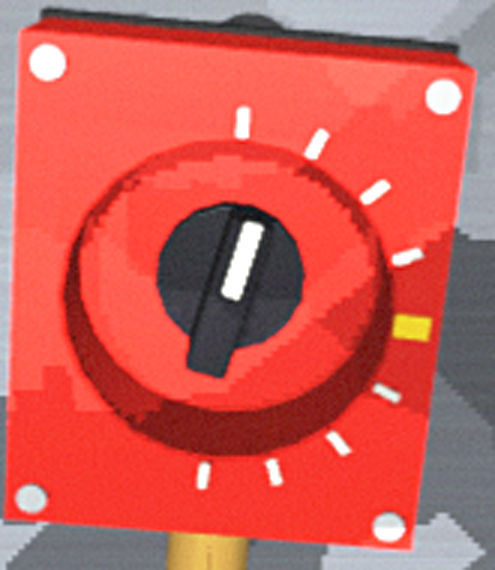

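```bash
cat > fit.py <<'E'
from h import *
import pickle
from scipy.optimize import least_squares, minimize
S=pickle.load(open("s.pkl","rb"))
def jig():
    C=S["jig"][0]; P=[];U=[]
    def a(u,p): U.append((155+u[0]/2.4,150+u[1]/2.4)); P.append(p)
    a((48,86),(-92,-139,68)); a((778,90),(-92,139,68)); a((72,21),(-110,-155,-6)); a((752,24),(-110,155,-6))
    for n,l,r in ((-120,107,207),(-40,278,371),(40,447,541)): a((l,346),(43,n-22,20)); a((r,346),(43,n+22,20))
    for n,l,r in ((-120,93,194),(-40,272,371),(40,451,550),(120,629,729)): a((l,179),(-43,n-22,20)); a((r,179),(-43,n+22,20))
    P=np.array(P,float);U=np.array(U)
    f=lambda q:(proj(C,P@Ro.from_euler("z",q[3]).as_matrix().T+q[:3])-U).ravel()
    s=least_squares(f,[495,-75,12,0],loss="soft_l1"); print("jig",s.x.round(3),"rms",np.sqrt((s.fun**2).mean()).round(2)); print(f(s.x).reshape(-1,2).round(1).tolist()); return s.x
def knob():
    C=S["knob"][0]; t=np.array([(243,123),(316,144),(375,192),(407,257),(412,328),(386,393),(338,442),(274,472),(203,475)])
    T=toz(C,np.c_[235+t[:,0]/3,145+t[:,1]/3],48)[:,:2]; k=np.arange(9)*.4
    f=lambda q:(T-q[:2]-q[2]*np.c_[np.cos(q[3]-k),np.sin(q[3]-k)]).ravel()
    s=least_squares(f,[513,-397,50,3.1]); q=s.x; print("knob",q.round(3),"rms",np.sqrt((s.fun**2).mean()))
    w=np.array([(254,224),(232,298),(207,372)]); W=toz(C,np.c_[235+w[:,0]/3,145+w[:,1]/3],45)[:,:2]; print(W.round(1))
    d=W[0]-W[2]; ph=np.arctan2(d[1],d[0]); print("pointer dir",np.degrees(ph),"angle",(q[3]-ph+np.pi)%(2*np.pi)-np.pi)
B=np.array([(x,y,z) for x in(-40,40) for y in(-20,20) for z in(0,50)],float)
def brk(C,mask,x0,z=0):
    m=mask.astype(np.uint8)
    def hull(q):
        h=np.zeros_like(m); p=proj(C,B@Ro.from_euler("z",q[2]/30).as_matrix().T+[q[0],q[1],z])
        return cv2.fillConvexPoly(h,np.round(cv2.convexHull(p.astype(np.float32))*16).astype(np.int32),1,shift=4)
    f=lambda q:1-(lambda h:(h&m).sum()/(h|m).sum())(hull(q))
    b=min((minimize(f,[x0[0],x0[1],30*a],method="Nelder-Mead",options=dict(initial_simplex=[[x0[0],x0[1],30*a],[x0[0]+8,x0[1],30*a],[x0[0],x0[1]+8,30*a],[x0[0],x0[1],30*a+6]],maxiter=150)) for a in np.arange(0,np.pi,.5)),key=lambda r:r.fun)
    return b.x[0],b.x[1],np.degrees(b.x[2]/30)%180,1-b.fun
if __name__=="__main__":
    jig(); knob(); C=S["br"][0]
    for d in S["br_r"]:
        e=d["extent"]; x0=toz(C,e[:2],25)[0]
        print([round(float(v),2) for v in brk(C,d["region"],x0)],np.round(e))
E
python3 fit.py
```

```text
jig [ 5.03444e+02 -6.96080e+01  2.11490e+01 -4.00000e-03] rms 1.45
[[2.8, -0.6], [-2.4, -0.7], [-0.3, -0.8], [0.1, -0.5], [1.0, 2.6], [-1.8, 2.7], [0.4, 2.8], [0.3, 2.9], [0.2, 3.1], [-0.3, 3.3], [0.8, -1.2], [-0.3, -1.0], [0.6, -0.8], [0.1, -0.6], [0.0, -0.4], [-0.5, -0.2], [-0.0, -0.0], [-0.7, 0.2]]
knob [ 506.906 -404.931   47.863    3.056] rms 0.1174336351303228
[[ 485.6 -398.1]
 [ 505.4 -403.8]
 [ 525.9 -410.5]]
pointer dir 162.84938329553364 angle 0.21335949577096658
[488.68, 378.87, 80.64, 0.93] [421. 259. 107.  70.]
[582.61, 224.2, 76.33, 0.98] [250. 348.  96.  79.]
[522.42, 22.45, 179.31, 0.93] [ 35. 287.  71. 112.]
[433.78, 61.4, 179.02, 0.48] [ 61. 263. 121. 242.]
[462.33, 209.77, 23.73, 0.94] [228. 226.  90. 110.]
```

```bash
python3 - <<'E'
from fit import *
im=S["jig"][1].astype(int)
for u in (217,223,290,300,360,368): print(u,"lo",[int(im[v,u].sum()//3) for v in range(286,310)],"hi",[int(im[v,u].sum()//3) for v in range(210,232)])
for (u0,u1) in ((163,200),(465,492)):
    g=im[170:205,u0:u1].min(2)>225; y,x=np.nonzero(g); print("pin",x.mean()+u0,y.mean()+170,len(x),x.ptp() if hasattr(x,'ptp') else np.ptp(x),np.ptp(y))
C=S["jig"][0]
for d in S["jig_r"]:
    e=d["extent"]; 
    for z in (12,20,28): print(z,[round(float(v),2) for v in brk(C,d["region"],toz(C,e[:2],z+25)[0],z)],np.round(e))
E
```

```text
217 lo [205, 205, 205, 205, 206, 209, 155, 100, 93, 98, 103, 102, 114, 198, 208, 210, 205, 204, 190, 149, 121, 132, 127, 135] hi [143, 139, 120, 80, 95, 102, 103, 140, 207, 210, 209, 208, 203, 201, 142, 106, 162, 148, 98, 96, 103, 99]
223 lo [164, 165, 173, 171, 178, 189, 154, 98, 93, 99, 102, 99, 110, 199, 207, 211, 206, 204, 198, 152, 127, 129, 128, 129] hi [140, 140, 122, 75, 96, 99, 101, 139, 205, 214, 211, 208, 204, 200, 149, 107, 160, 145, 101, 93, 105, 100]
290 lo [138, 145, 141, 144, 138, 141, 125, 73, 66, 69, 73, 76, 69, 107, 137, 154, 151, 143, 135, 94, 74, 80, 76, 76] hi [137, 138, 120, 94, 80, 102, 100, 77, 113, 147, 158, 155, 152, 143, 113, 88, 99, 83, 71, 63, 64, 71]
300 lo [118, 119, 116, 118, 125, 127, 103, 69, 66, 70, 74, 70, 69, 107, 137, 155, 153, 144, 143, 94, 74, 74, 78, 76] hi [82, 82, 73, 55, 54, 70, 69, 77, 117, 145, 162, 157, 146, 146, 122, 87, 95, 95, 72, 64, 60, 58]
360 lo [147, 141, 144, 146, 144, 144, 139, 92, 68, 69, 68, 65, 72, 80, 135, 151, 153, 146, 139, 113, 78, 74, 72, 74] hi [65, 62, 46, 45, 60, 65, 66, 67, 78, 110, 120, 120, 113, 108, 104, 84, 70, 65, 61, 72, 66, 68]
368 lo [145, 142, 144, 138, 135, 142, 139, 87, 68, 68, 71, 69, 69, 76, 130, 150, 151, 149, 142, 123, 122, 125, 129, 128] hi [60, 58, 45, 49, 48, 68, 74, 73, 75, 107, 121, 121, 113, 108, 105, 82, 72, 68, 65, 70, 68, 74]
pin 174.2872340425532 185.80851063829786 188 15 14
pin 478.7657142857143 187.70857142857142 175 14 14
12 [575.94, 217.71, 75.16, 0.81] [576. 322. 104.  60.]
20 [570.74, 210.08, 74.34, 0.79] [576. 322. 104.  60.]
28 [566.41, 206.1, 72.1, 0.76] [576. 322. 104.  60.]
12 [512.51, 56.77, 178.27, 0.87] [440. 271.  55.  82.]
20 [510.01, 54.27, 178.45, 0.87] [440. 271.  55.  82.]
28 [506.52, 51.8, 0.04, 0.85] [440. 271.  55.  82.]
```

```bash
python3 - <<'E'
from fit import *
C=S["jig"][0]; P=[];U=[]
def a(u,p): U.append(u); P.append(p)
c=lambda x:155+x/2.4
a((174.3,185.8),(-92,-139,68)); a((478.8,187.7),(-92,139,68)); a((185,158.7),(-110,-155,-6)); a((468.3,160),(-110,155,-6))
for n,l,r,v in ((-120,108,207,298.7),(-40,278,371,299),(40,447,541,299.6)): a((c(l),v),(43,n-22,20)); a((c(r),v),(43,n+22,20))
for n,l,r,v in ((-120,93,194,224.3),(-40,272,371,224.4),(40,451,550,224.8)): a((c(l),v),(-43,n-22,20)); a((c(r),v),(-43,n+22,20))
P=np.array(P,float);U=np.array(U)
f=lambda q:(proj(C,P@Ro.from_euler("z",q[3]).as_matrix().T+q[:3])-U).ravel()
s=least_squares(f,[495,-75,12,0],loss="soft_l1"); print(s.x,np.sqrt((f(s.x)**2).mean())); print(f(s.x).reshape(-1,2).round(1).tolist())
q=s.x; R=Ro.from_euler("z",q[3]).as_matrix()
for i in range(4): print("nest",i,(R@[0,-120+80*i,0]+q[:3]).round(1))
print(f([*q[:2],q[2]-4,q[3]]).reshape(-1,2).round(1).tolist()[:4])
Cs=cam("scene"); print("scene pins",proj(Cs,P[:2]@R.T+q[:3]).round(1))
E
```

```text
[ 5.03656223e+02 -6.95326878e+01  2.47764296e+01 -3.96354227e-03] 0.7582873876425259
[[2.2, 0.4], [-0.5, -0.1], [-1.4, -0.2], [1.3, -0.1], [-0.2, -0.4], [-2.3, -0.3], [0.1, -0.5], [0.3, -0.4], [0.5, -0.8], [0.2, -0.6], [-0.2, 0.2], [-0.9, 0.4], [0.2, 0.5], [0.0, 0.7], [0.2, 0.4], [0.0, 0.6]]
nest 0 [ 503.2 -189.5   24.8]
nest 1 [ 503.5 -109.5   24.8]
nest 2 [503.8 -29.5  24.8]
nest 3 [504.1  50.5  24.8]
[[3.7, -0.3], [-2.1, -0.8], [-0.2, -0.6], [-0.0, -0.4]]
scene pins [[267.  194.5]
 [356.6 231.2]]
```

```bash
cat >> fit.py <<'E'
def look(x,y,psi,z=150):
    """hover over the bracket, measure it, return (x,y,psi,iou); psi chosen near 0"""
    psi=(psi+90)%180-90
    goto((x,y,z),down(psi+90)); wait(.3); C,im=snap("look%d"%int(get_obs()["t"]*10))
    out=[]
    for d in regions_of("bracket1","wrist"):
        if d["score"]<.3: continue
        r=brk(C,d["region"],toz(C,d["extent"][:2],25)[0]); c=im[d["region"]].mean(0)
        print([round(float(v),2) for v in r],round(d["score"],2),c.round())
        if c[1]<1.25*c[0] and np.hypot(r[0]-x,r[1]-y)<60: out.append(r)
    r=max(out,key=lambda r:r[3]); return r[0],r[1],(r[2]+90)%180-90,r[3]
def F(): return get_obs()["wrist_force"].round(1)
E
python3 - <<'E'
from fit import *
goto((480,100,300),down(90))
x,y,p,i=look(462,210,23.7); print(x,y,p,i,get_obs()["t"])
assert i>.85
goto((x,y,100),down(p+90)); grip(64); move_l((x,y,20),speed=80); print(F())
grip(0,60); print("w",get_obs()["grip_width"]); move_l((x,y,150)); wait(.3); print(F(),get_obs()["grip_width"],get_obs()["tcp_pos"])
snap("held1")
E
```

```text
[582.84, 224.87, 77.1, 0.92] 0.84 [ 34. 116.  54.]
[481.73, 379.54, 71.79, 0.44] 0.8 [191. 194. 195.]
[522.57, 31.57, 0.49, 0.88] 0.62 [154. 156. 157.]
[462.6, 209.77, 22.27, 0.94] 0.56 [165. 168. 170.]
462.5972212233763 209.76813804495174 22.270658078378773 0.93717277486911 8.7833
[ 0.  -0.3 -0.2]
w 39.25969380898123
[ 0.6 -0.3 -3.1] 39.399889007238635 [462.11103629 209.62961552 149.18099982]
```

View pics/held1.png

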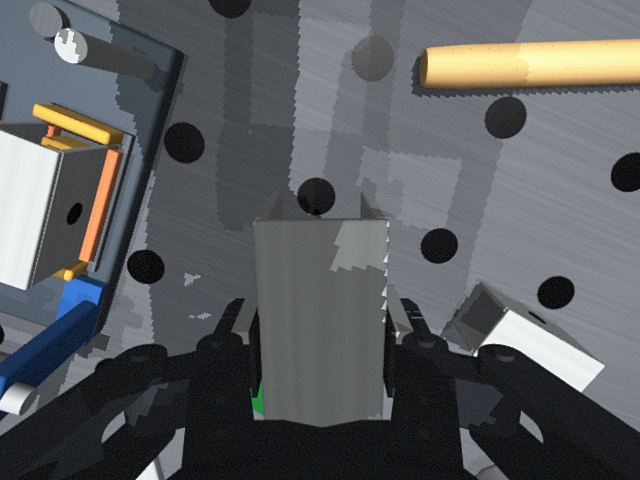

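```bash
cat >> fit.py <<'E'
def edge(C,uvs,h=30):
    o=get_obs(); R=Ro.from_euler("xyz",o["ee_rot"],degrees=True).as_matrix(); return (toz(C,uvs,o["tcp_pos"][2]+h)-o["tcp_pos"])@R
E
python3 - <<'E'
from fit import *
print(edge(cam("wrist"),[(256,220),(387,220)]).round(1),get_obs()["ee_rot"].round(2))
E
```

```text
[[-19.1 -41.2 -30. ]
 [ 19.1 -41.2 -30. ]] [-1.7994e+02 -1.0000e-02  1.1227e+02]
```

```bash
cat >> fit.py <<'E'
YAW=90-.23
NEST=[(503.2,-189.5),(503.5,-109.5),(503.8,-29.5),(504.1,50.5)]
def lower(x,y,z0,z1,fmax,step=2,speed=40):
    """step down until the upward force passes fmax; print and return the height"""
    f0=get_obs()["wrist_force"][2]; z=z0
    while z>z1:
        z-=step; move_l((x,y,z),speed=speed); o=get_obs(); f=o["wrist_force"]-[0,0,f0]
        if f[2]>3 or np.hypot(f[0],f[1])>5: print(z,o["tcp_pos"].round(1),f.round(1))
        if f[2]>fmax: break
    return z
E
python3 - <<'E'
from fit import *
x,y=NEST[2]
goto((x,y,160),down(YAW)); move_l((x,y,92),speed=80); wait(.2); C,im=snap("over2")
print(get_obs()["tcp_pos"],F(),get_obs()["t"])
cv2.imwrite("pics/over2.png",im[60:480,100:640,::-1])
E
```

```text
[504.28415614 -29.62450529  92.6090399 ] [-0.9 -1.  -2.9] 14.5083
```

View pics/over2.png

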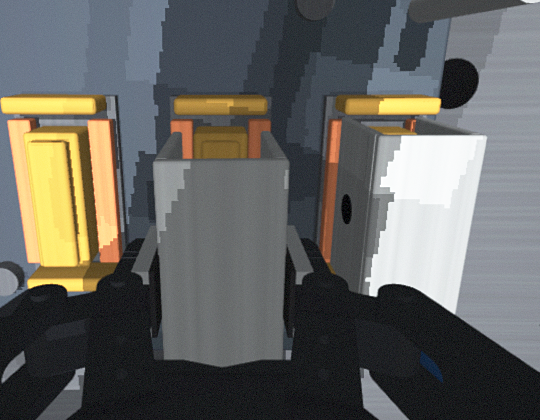

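```bash
python3 - <<'E'
from fit import *
C=cam("wrist"); print(toz(C,[(275,173),(368,173)],44.8).round(1), toz(C,[(256,219.5),(388,219.5)],92.6+30).round(1),toz(C,[(256,219.5),(388,219.5)],92.6+25).round(1))
x,y=NEST[2]
z=lower(x,y,92,38,30); print(z)
E
```

```text
[[459.5 -51.6  44.8]
 [459.7  -7.5  44.8]] [[462.7 -48.5 122.6]
 [462.9 -10.1 122.6]] [[464.  -49.4 117.6]
 [464.2  -9.2 117.6]]
56 [504.2 -29.6  56.5] [-0.9  0.2  3.8]
54 [504.3 -29.6  55. ] [-2.9  0.8  7.3]
52 [504.3 -29.6  53.3] [-3.5  0.3  9.6]
50 [504.3 -29.6  51.4] [-2.7  0.2 10.3]
48 [504.3 -29.6  49.3] [-3.   1.6  9.8]
46 [504.3 -29.6  47.3] [-3.7  0.9 10.8]
44 [504.3 -29.6  46.9] [-8.6  1.6 20.8]
42 [504.3 -29.6  46.8] [-14.5   1.9  34. ]
42
```

```bash
python3 - <<'E'
from fit import *
x,y=NEST[2]
move_l((x,y,46),speed=30); grip(60); move_l((x,y,110),speed=100); grip(0,60)
z=lower(x,y,84,66,35,step=1.5,speed=30); print("n2",z); wait(.2); print(F(),get_obs()["tcp_pos"]); move_l((x,y,130))
x,y=NEST[3]
goto((x,y,130),down(YAW)); move_l((x,y,92),speed=80)
z=lower(x,y,92,66,35,step=1.5,speed=30); print("n3",z); move_l((x,y,180)); print(get_obs()["t"])
E
```

```text
75.0 [504.  -29.5  76. ] [-2.8  1.5  6.8]
73.5 [504.1 -29.5  76. ] [-6.9  1.  17. ]
72.0 [504.1 -29.6  75.9] [-11.5   1.3  24.5]
70.5 [504.2 -29.6  75.9] [-13.2   0.8  33.7]
69.0 [504.2 -29.6  75.9] [-17.7   3.   43. ]
n2 69.0
[-17.1   3.8  41.1] [504.23094066 -29.56924591  75.83741191]
84.5 [504.3  50.5  85.2] [-1.9 -0.7  6.5]
83.0 [504.3  50.5  83.9] [-2.5  0.1  6.6]
81.5 [504.3  50.5  82.5] [-3.1 -0.3  7.1]
80.0 [504.3  50.5  81. ] [-1.4 -0.9  6.9]
78.5 [504.3  50.5  79.5] [-3.   0.4  7.1]
77.0 [504.4  50.5  78. ] [-3.5 -0.4  6.8]
75.5 [504.4  50.5  76.5] [-2.4  0.5  7.1]
74.0 [504.3  50.5  76. ] [-5.2  0.1 12.7]
72.5 [504.4  50.5  76. ] [-9.8  0.6 22.4]
71.0 [504.5  50.5  75.9] [-13.5  -0.3  30.8]
69.5 [504.5  50.5  75.8] [-16.1  -0.6  39.7]
n3 69.5
32.5167
```

Both went home, with webs at z≈75.9. Next is bracket B, which goes to nest1.

```bash
python3 - <<'E'
from fit import *
grip(85); goto((480,220,200),down(90))
x,y,p,i=look(488.7,378.9,80.6); print(x,y,p,i,get_obs()["t"])
assert i>.85
goto((x,y,100),down(p+90)); grip(64); move_l((x,y,20),speed=80); print(F())
grip(0,60); print("w",get_obs()["grip_width"]); move_l((x,y,160)); wait(.3); print(F(),get_obs()["grip_width"])
x,y=NEST[1]; goto((x,y,200),down(YAW)); move_l((x,y,92),speed=80); wait(.2); C,im=snap("over1")
cv2.imwrite("pics/over1.png",im[60:480,100:640,::-1]); print(get_obs()["tcp_pos"],get_obs()["t"])
E
```

```text
[582.06, 223.45, 77.61, 0.96] 0.79 [ 57. 174.  88.]
[488.46, 379.04, 81.77, 0.93] 0.6 [197. 199. 200.]
488.4576992551642 379.03977090135504 81.7677354976584 0.9347311063728975 35.5
[0.1 0.9 0.3]
w 38.647690759821934
[-0.1  0.3 -2.6] 39.413399209544664
[ 503.73854498 -109.59421124   92.37285924] 42.5667
```

View pics/over1.png

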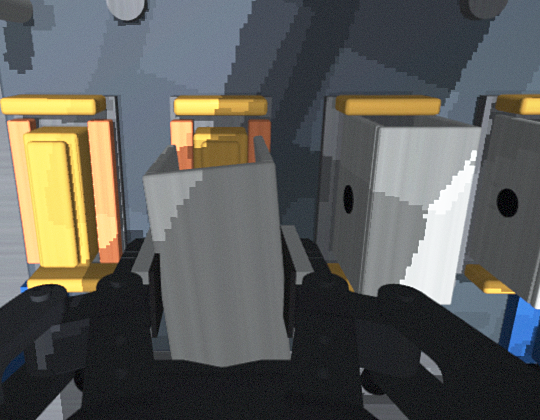

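```bash
python3 - <<'E'
from fit import *
C=cam("wrist"); o=get_obs(); print(o["ee_rot"].round(2),o["moment"].round(2),o["wrist_force"].round(1),o["grip_width"])
for h in (25,30): print(edge(C,[(246,236),(374,222),(272,418),(392,418)],h).round(1))
E
cat > /dev/null; ls pics | grep look
```

```text
[1.7996e+02 2.0000e-02 8.9770e+01] [-0.01  0.02  0.02] [-0.3 -0.  -3.2] 39.46823316589855
[[-23.2 -34.9 -25. ]
 [ 16.  -39.4 -25. ]
 [-17.4  31.6 -25. ]
 [ 24.7  31.6 -25. ]]
[[-22.3 -36.4 -30. ]
 [ 15.3 -40.7 -30. ]
 [-16.7  27.4 -30. ]
 [ 23.6  27.3 -30. ]]
look354.png
look86.png
```

```bash
python3 - <<'E'
from fit import *
x,y=NEST[1]; move_l((x,y,200)); goto((455,215,120),down(90)); move_l((455,215,24),speed=100)
lower(455,215,24,17,5,step=1,speed=20); grip(64); move_l((455,215,150))
x,y,p,i=look(455,215,0); print(x,y,p,i,get_obs()["t"])
E
```

```text
22 [455.6 215.2  22.7] [-0.4  0.2  4.7]
21 [455.9 215.1  22.4] [-2.2 -0.4  9.2]
[581.97, 224.44, 78.04, 0.88] 0.68 [ 37. 123.  58.]
[458.56, 215.22, 4.65, 0.92] 0.62 [187. 190. 191.]
[513.98, 27.13, 178.48, 0.83] 0.62 [177. 178. 179.]
[521.29, -57.87, 0.75, 0.95] 0.52 [83. 85. 85.]
458.5623079484562 215.2227970163218 4.648093750566019 0.9154580827732579 48.5917
```

```bash
python3 - <<'E'
from fit import *
x,y,p=458.3,215.2,5.3
goto((x,y,100),down(p+90)); move_l((x,y,20),speed=100); grip(44,30); grip(0,60); wait(.3); move_l((x,y,160)); print(get_obs()["grip_width"])
x,y=NEST[1]; goto((x,y,200),down(YAW)); move_l((x,y,92),speed=80); wait(.2); C,im=snap("over1b")
cv2.imwrite("pics/over1b.png",im[60:480,100:640,::-1]); print(get_obs()["t"])
E
```

```text
39.02864007000651
54.7917
```

View pics/over1b.png

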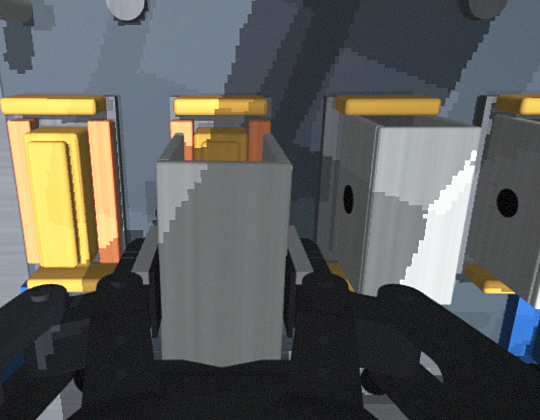

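```bash
python3 - <<'E'
from fit import *
x,y=NEST[1]; x-=0.8
z=lower(x,y,92,38,30); print(z)
move_l((x,y,46.5),speed=30); grip(60); move_l((x,y,110),speed=100); grip(0,60)
for n in (1,2,3):
    x,y=NEST[n]; goto((x,y,130),down(YAW)); move_l((x,y,82),speed=80)
    z=lower(x,y,82,66,35,step=2,speed=40); print("n",n,z); move_l((x,y,130))
move_l((x,y,200)); grip(85); goto((440,-75,330),down(90)); wait(.2); C,im=snap("w_jig2"); print(get_obs()["t"])
E
```

```text
54 [ 503.2 -109.7   55.1] [-2.1  0.7 10. ]
52 [ 503.2 -109.7   53.2] [-2.9  1.2 10.9]
50 [ 503.2 -109.7   51.2] [-2.3  0.9 11. ]
48 [ 503.2 -109.7   49.3] [-3.6 -0.3 10.7]
46 [ 503.2 -109.7   47.3] [-3.9  0.2 11. ]
44 [ 503.2 -109.7   46.6] [-7.3  2.6 20. ]
42 [ 503.3 -109.7   46.6] [-12.9   4.3  31.9]
42
74 [ 503.8 -109.6   76. ] [-4.4  1.2 10.7]
72 [ 503.8 -109.7   75.9] [-9.8  3.3 23.3]
70 [ 503.9 -109.7   75.9] [-13.9   3.7  34.6]
68 [ 504.  -109.7   75.8] [-18.9   5.   45.7]
n 1 68
74 [504.1 -29.6  76. ] [-4.3  1.  11.9]
72 [504.2 -29.6  75.9] [-9.6  1.8 24. ]
70 [504.3 -29.6  75.9] [-14.7   1.8  34.6]
68 [504.4 -29.6  75.8] [-20.    2.6  46.7]
n 2 68
74 [504.4  50.5  76. ] [-5.1  0.9 13.2]
72 [504.5  50.5  75.9] [-9.7  0.5 23.5]
70 [504.5  50.5  75.9] [-14.3  -0.1  35.6]
n 3 70
75.5167
```

View pics/w_jig2.png

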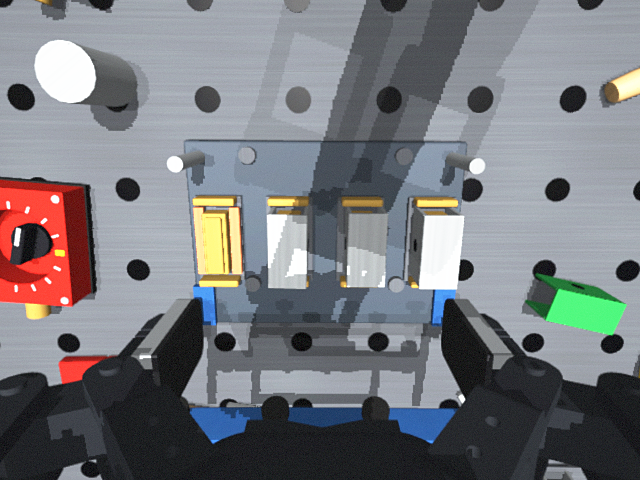

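```bash
python3 - <<'E'
from fit import *
R=Ro.from_euler("z",-.00396).as_matrix(); H=np.array([503.65,-69.5,25.5])+R@[88,0,79]; print(H)
Cs=cam("scene"); Cd=cam("side")
hd=lambda a:np.array([H+R@[-184*np.cos(a),s*86,184*np.sin(a)] for s in(-1,1)])
for a in (1.6,1.7,1.8,1.9): print(a,hd(a).mean(0).round(1),proj(Cs,hd(a)).round(0).tolist(),proj(Cd,hd(a)).round(0).tolist())
for n in ("scene","side"):
    im=get_image(n).astype(int); m=((im[:,:,0]>120)&(im[:,:,1]<60)&(im[:,:,2]<60)).astype(np.uint8)
    k,l,st,c=cv2.connectedComponentsWithStats(m)
    for i in range(1,k):
        if st[i,4]>100: 
            y,x=np.nonzero(l==i); v=np.polyfit(x,y,1); print(n,st[i].tolist(),c[i].round(1),v.round(2))
E
```

```text
[591.64931001 -69.84847909 104.5       ]
1.6 [597.  -69.9 288.4] [[234.0, 192.0], [301.0, 220.0]] [[336.0, 228.0], [369.0, 198.0]]
1.7 [615.4 -69.9 287. ] [[230.0, 198.0], [296.0, 226.0]] [[342.0, 231.0], [375.0, 200.0]]
1.8 [633.5 -70.  283.7] [[225.0, 204.0], [292.0, 233.0]] [[349.0, 234.0], [382.0, 203.0]]
1.9 [651.1 -70.1 278.6] [[221.0, 211.0], [288.0, 240.0]] [[355.0, 238.0], [388.0, 206.0]]
scene [219, 206, 70, 36, 148] [250.8 224.9] [  0.45 112.16]
side [235, 340, 35, 22, 316] [253.3 347.9] [-1.3000e-01  3.8143e+02]
side [217, 351, 71, 37, 457] [241.2 370.6] [1.7000e-01 3.2861e+02]
```

```bash
python3 - <<'E'
from fit import *
grip(50); move_l((440,-75,370)); 
print(solve_ik((649,-70,262),down(0)), solve_ik((408,-70,86),down(0)))
goto((648,-70,360),down(0)); move_l((648,-70,300),speed=120)
z=lower(648,-70,300,262,6,step=6,speed=60); print(z,F(),get_obs()["t"])
snap("handle")
E
```

```text
[-1.23120478e+01  1.44820454e+01  8.66541123e+01 -2.54444375e-14
  7.88638423e+01 -1.23120478e+01] [-1.94707478e+01 -3.05424964e+00  1.26386826e+02 -2.54444375e-14
  5.66674237e+01 -1.94707478e+01]
258 [ 1.3 -0.1 -0.1] 80.3667
```

View pics/handle.png

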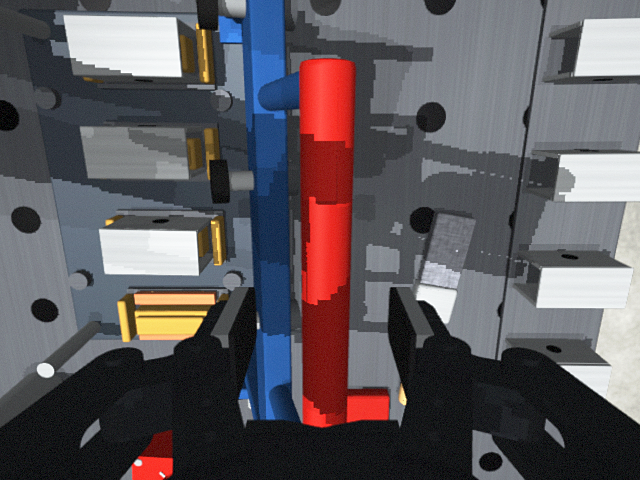

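```bash
python3 - <<'E'
from fit import *
H=np.array([591.6,-69.8,104.9])
grip(0,40); wait(.3); o=get_obs(); print(o["grip_width"],o["tcp_pos"].round(1),F())
a0=1.885; off=np.array(o["tcp_pos"])-(H+[-184*np.cos(a0),0,184*np.sin(a0)]); print("off",off.round(1))
off[0]=0; off[1]=0; off[2]=258-(H[2]+184*np.sin(a0))
N=34; b=False
for i,a in enumerate(np.linspace(a0,.05,N)[1:]):
    k=1-i/N
    p=H+[-184*np.cos(a),0,184*np.sin(a)]+off; move_l(p,speed=90)
    o=get_obs(); f=o["wrist_force"]
    if i%4==0 or abs(f).max()>25: print(round(a,2),(o["tcp_pos"]-p).round(1),f.round(1),round(o["grip_width"],1))
    if abs(f).max()>45: print("stop"); break
print(get_obs()["t"])
E
```

```text
14.70558369532693 [648.3 -70.  258.4] [1.4 0.4 1.7]
off [ -0.1  -0.2 -21.5]
1.83 [ 0.6 -0.2  0.4] [ 2.7 -0.9  1.1] 14.6
1.61 [ 1.2 -0.   2.1] [3.2 0.6 8.3] 14.9
1.38 [0.6 0.1 2.5] [1.4 0.4 9.5] 14.6
1.16 [-0.8  0.3  1.1] [-0.6  1.   8.6] 14.9
0.94 [-1.   0.5 -0.8] [-0.9  1.8  1.5] 14.5
0.72 [-0.3  0.3 -0.5] [ 1.9  5.4 -1.8] 14.3
0.49 [ 0.1 -0.  -0.4] [ 3.6  3.8 -3.8] 14.9
0.27 [-0.2 -0.3 -0.8] [ 5.   3.3 -6.1] 14.6
0.05 [-0.2 -0.3 -0.3] [ 3.9 -1.  -6. ] 14.9
89.9167
```

```bash
python3 - <<'E'
from fit import *
o=get_obs(); x,y,z=o["tcp_pos"]; print(z,F()); x0,y0=407.6,-69.8
for i in range(16):
    z-=2; move_l((x0,y0,z),speed=40); o=get_obs(); f=o["wrist_force"]; print(round(z,1),o["tcp_pos"].round(1),f.round(1),round(o["grip_width"],1))
    if f[2]>40 or abs(f).max()>50: break
snap("gate_dn"); im=get_image("scene"); cv2.imwrite("pics/sc2.png",cv2.resize(im[170:330,160:420,::-1],None,fx=3,fy=3,interpolation=cv2.INTER_CUBIC)); print(get_obs()["t"])
E
```

```text
91.87594687528983 [ 3.9 -1.  -6. ]
89.9 [407.6 -70.1  90.2] [ 1.8 -0.5  1.4] 14.8
87.9 [407.5 -70.1  88.1] [-0.  -1.   3.7] 14.5
85.9 [407.4 -70.1  85.7] [-0.1 -2.3  1.2] 14.2
83.9 [407.4 -70.   83.5] [ 0.6 -2.4  0.5] 14.8
81.9 [407.4 -70.   81.6] [-1.5 -3.7  0.8] 14.6
79.9 [407.3 -70.   79.9] [-2.1 -4.3  2.8] 14.6
77.9 [407.4 -70.   79.7] [-8.2 -2.4 18.5] 14.5
75.9 [407.4 -70.   79.6] [-15.2  -0.5  33. ] 15.0
73.9 [407.3 -70.   79.2] [-19.9   0.7  46.9] 14.3
92.2667
```

View pics/sc2.png

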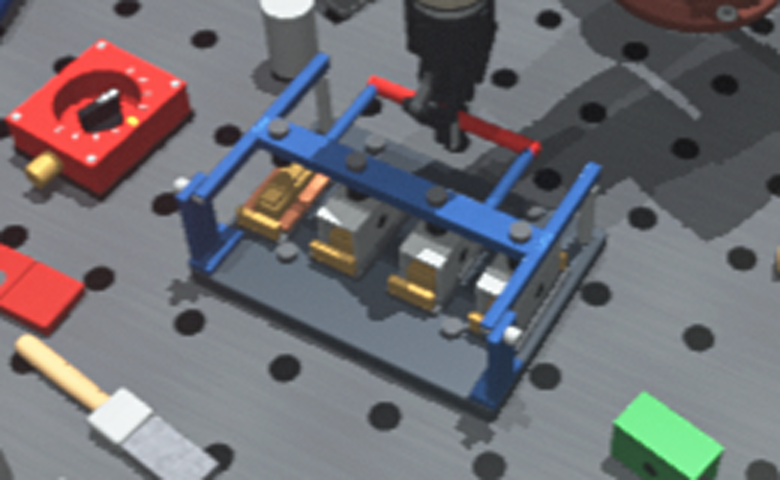

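```bash
python3 - <<'E'
from fit import *
move_l((407.5,-69.9,79),speed=40); grip(45); move_l((407.5,-69.9,160)); grip(0,40)
move_l((407.5,-69.9,122),speed=80); lower(407.5,-69.9,122,100,25,step=2,speed=40); move_l((407.5,-69.9,220)); 
grip(34,30); x,y=506.5,-404.7
goto((x,y,140),down(72.85)); move_l((x,y,50),speed=100); lower(x,y,50,29,8,step=3,speed=50); print(F())
grip(0,40); wait(.3); o=get_obs(); print(o["grip_width"],o["tcp_pos"].round(1),F(),o["moment"].round(2),o["t"])
snap("kn1")
E
```

```text
112 [407.9 -70.  112.9] [-2.4  0.7  5.6]
110 [408.  -70.1 112.7] [-6.3  2.7 17.7]
108 [408.1 -70.1 112.5] [-12.2   3.8  29.2]
[ 0.6  0.4 -0.7]
11.054511426800413 [ 506.4 -405.3   29.2] [-1.8 -3.1  1. ] [-0.44  0.21 -0.04] 102.775
```

View pics/kn1.png

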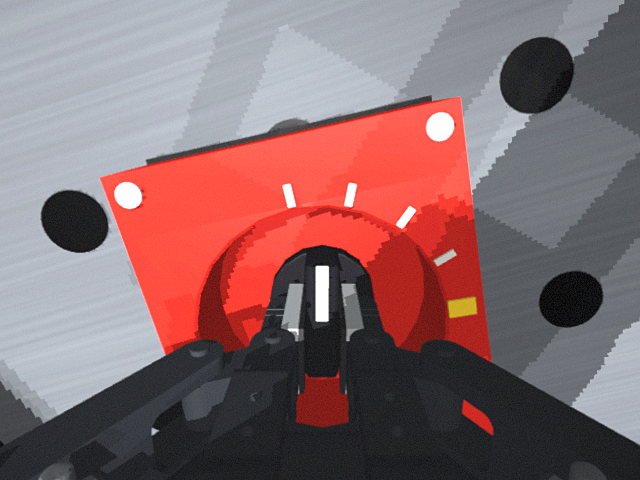

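```bash
python3 - <<'E'
from fit import *
x,y=506.5,-405
for yaw in np.linspace(72.85,72.85-79.4,9)[1:]:
    move_l((x,y,29),down(yaw),speed=60); 
wait(.3); o=get_obs(); print(o["ee_rot"],F(),o["moment"].round(2),o["grip_width"],o["t"])
grip(34); move_l((x,y,140)); goto((480,-397,200),down(90)); wait(.2); C,im=snap("w_knob2")
a=im[145:335,235:400,::-1]; cv2.imwrite("pics/c_knob2.png",cv2.resize(a,None,fx=3,fy=3,interpolation=cv2.INTER_CUBIC)); print(get_obs()["t"])
E
```

```text
[ 1.79951019e+02  2.11826118e-02 -6.23996753e+00] [-3.5 -5.2  3.1] [-0.69  0.59 -0.06] 10.730245341720414 105.725
108.725
```

View pics/c_knob2.png

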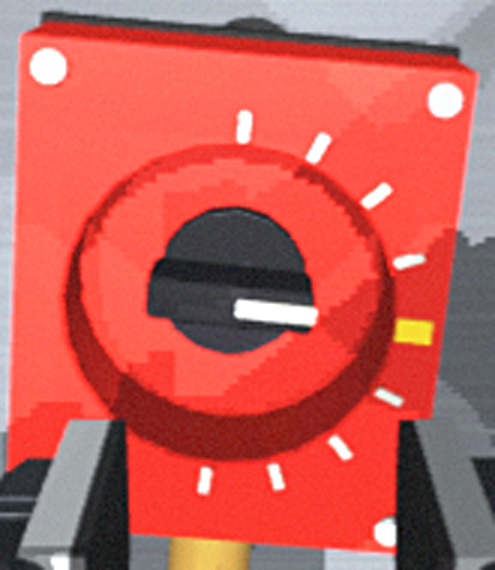

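```bash
python3 - <<'E'
from fit import *
C=cam("wrist"); im=cv2.imread("pics/w_knob2.png").astype(int)
s=im[235:265,305:345]; m=(s.min(2)>190); y,x=np.nonzero(m); pts=np.c_[x+305,y+235]; print(len(pts),pts.min(0),pts.max(0))
W=toz(C,pts,45)[:,:2]; c=W.mean(0); d=np.linalg.svd(W-c)[2][0]; d*=np.sign(d[1])
q=3.056; A=np.array([506.907,-404.931])
Y=toz(C,[(235+413/3,145+332/3)],48)[0,:2]
print("center",c,"line angle",q-np.arctan2(d[1],d[0]),"radial",q-np.arctan2(*(c-A)[::-1]),"yellow",q-np.arctan2(*(Y-A)[::-1]))
E
```

```text
162 [313 245] [340 252]
center [ 507.93448161 -393.34567924] line angle 1.590226973399347 radial 1.5736604670234935 yellow 1.6051561555076683
```

```bash
python3 - <<'E'
from fit import *
r=regions_of("gate","wrist") if 0 else None
print(F(),get_obs()["t"]); sign_off()
E
```

```text
[-0.5  0.2 -0.5] 108.725
the job is handed in; nothing more can be done
```

The jig is loaded, the gate is closed and the knob is on the yellow mark. I handed the job in at about 109 s. `sign_off` reports no verdict.

- **Brackets:** I found two loose brackets and bracket5, already standing over nest3; the third loose one seems to be absent. The loose ones went over nest2 and nest1, so nest0 stays empty. I regripped the second loose bracket once because it had turned about 6° in the jaws.
- **Pressed home:** I pushed all three down to 35–47 N. Each sank about 10 mm, and all three webs then stopped at the same height, z ≈ 75.9 mm.
- **Gate:** I closed it only after that. A push of about 29 N on the handle afterwards found its top at 112.5–112.9 mm. That is the height expected for fully down, and the gate did not give further.
- **Knob:** I turned it from about 0.21 to 1.57–1.59 rad in the last picture, against 1.60 for the mark. I left that small difference as it was.
- **Other things:** I did not touch the green bracket, the grey box or the other things on the table. I did not take a final overall picture to confirm that none of them had moved.

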